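# Switch the laser beam to the camera on the optics table

## Task

Send the laser beam to the blue camera. Close the beam shutter first by pushing its yellow knob all the way over, away from the robot; then raise the orange-handled lever out of its parking notch, carry it along the gate and lower it fully into the notch that puts the mirror in line with the camera. Finally push the shutter fully open again, and leave the camera, the power meter, the beam dump and the lens post standing where they are; the lever must never be up while the shutter is open.

Things in the scene. Friction and masses are not known exactly. Their poses are not given: they have to be found in the camera images.
- beam_switch: Fixed assembly of base, gate, rail and laser. Origin on the table surface under the middle of the gate plate; +x points away from the robot (yaw up to 0.15 either way), +y to the robot's left, z up. All offsets in these descriptions are in this frame. Black base plate 264 x 130 mm, 12 mm high; behind the gate a rail along y carries the mirror carriage.
- gate (a point): Point at the teeth's top over the switch's origin, z = 82 mm. Gate: upright aluminium plate 6 mm thick in the plane x = 0, y -127 to +117 mm. Notches: wide parking notch (26 mm) centred at y = -90 mm; three port notches 14 mm wide at y = -30, +25, +80 mm. Notch floors at z = 69 mm, mouths rounded 5 mm. A steel rod, 8 mm thick, closes the slot above at z = 113 mm.
- laser (a point): Middle of the fixed black laser head, at x = 60, y = +345, z = 105 mm: it fills y = +230 to +440 mm, 60 mm wide, up to z = 136 mm. The beam runs along -y over x = 60 mm at z = 105 mm, through the shutter to the mirror.
- carriage (a joint): Sliding mirror carriage, moves along the switch's y. 0 when its lever is in the middle of the parking notch (y = -90 mm), grows towards +y, range -8 to 172 mm: the port notches are at 60, 115 and 170 mm. Rubs with about 1.2 N. The lever moves with it.
- lever (a joint): Lift angle of the gate lever (rad), 0 lying fully down in a notch, up to 0.45. It is hinged on the carriage about the switch's y axis and falls by its own weight (about 1 to 2.5 N at the handle). Its 8 mm wide arm is clear above the teeth from about 0.27; below that the teeth stop it sideways.
- lever_hinge (a point): Point on the lever's hinge axis, 48 mm beyond the gate (x = +48 mm), 75 mm high; it moves with the carriage.
- handle_bar (a point): Middle of the top bar of the lever's orange stirrup: a closed upright loop facing the robot, of round bars 10 mm thick, clear opening 60 mm wide (y) and 45 mm high. Lever down: bar centre at x = -72 mm, z = 130 mm, i.e. 120 mm before and 55 mm above the hinge, about which it turns. Fingers fit through the loop under the bar from either side, or pinch the bar from above.
- mirror (a point): Centre of the carriage's round fold mirror, 25 mm diameter, 105 mm high, at the same y as the lever. The beam goes from here straight along the switch's +x.
- shutter (a joint): Angle of the flip shutter (rad): 0 = fully open, leaning to the robot; 0.8 = fully closed, leaning away with its black disc in the beam. Starts between 0 and 0.08. Hinged about the switch's y axis; stays where it is left (about 1 N at the knob).
- shutter_knob (a point): Centre of the yellow ball knob, 24 mm diameter, on the shutter's thin stick, 92 mm above its hinge. Hinge 50 mm above the table, at x = +30 mm and y = about +165 mm in the switch's frame; the knob's centre is 135 mm above the table at both ends and swings from 36 mm before the hinge to 36 mm beyond it.
- camera: The blue box camera (50 x 42 x 40 mm) with a black lens barrel and blue glass facing the gate, on a steel post and round foot of 44 mm diameter, top 125 mm high. Loose. Origin under the foot's centre. It stands behind (+x) one of the three port notches, at that notch's y within 2 mm.
- power_meter: White disc of 42 mm diameter with a black centre on a post, top 126 mm, loose; stands behind another port notch. Origin under the foot's centre.
- beam_dump: Black finned block 36 x 39 x 40 mm with a copper nose on a post, top 125 mm, loose; stands behind the remaining port notch. Origin under the foot's centre.
- lens_post: Round lens 52 mm diameter in a black mount on a post, top 123 mm, loose, at the far -y side of the switch. Origin under the foot's centre.
Mind the look-alikes: they are no part of the job. What is shaped like the part that bears shutter but red is not meant.

How it is judged:
By the outcome, as a careful person would: the job done as asked, in the order asked, and still so for the second after the job is handed in, with the robot touching nothing.
It also fails if it takes over 70 s, if anything falls off the work surface, if the arm or the gripper's body presses on something with over 40 N, if the wrist force passes 120 N, or if a joint passes its speed limit or range.

## Robot

A 6-joint arm with a two-finger parallel gripper is mounted at the origin on the work surface. World frame = base frame: x ahead of the robot, y to its left, z up, the work surface at z = 0. Lengths are in m, angles in rad, forces in N, time in s.
With the tool pointing down it reaches from about 0.25 to 0.85 m from the base axis. Payload 12.5 kg.
Tool frame: the origin (TCP) lies midway between the tips of the shut fingers; the grasp point (between the pads) lies grip_point_offset behind it (grip_point_offset is the distance from the TCP to the grasp point, in m); y points along the fingers, z is the direction in which the jaws open and shut, and the axes are right-handed (so a half turn about y gives the same grasp; the last joint's range is limited). The gripper opens to 93 mm and grips with 3 to 60 N. Pads are 15 mm wide; open, the fingers measure 128 mm over their backs; the gripper's body (75 mm by 188 mm) begins 65 mm behind the grasp point.
Start: joints at [-1.278, 0.351, 1.652, -0, 1.139, -0.085], TCP at [0.203, -0.511, 0.219] pointing down, gripper open.
Joint ranges: [-2.75, 2.75], [-0.79, 2.1], [0.01, 2.65], [-1.57, 4.71], [0.07, 3.14], [-2.87, 2.87]. Speed limits (rad/s): [2.22, 2.22, 2.79, 3.14, 3.14, 3.14].

## Interface

Orientations are given as a unit quaternion [x, y, z, w].
In Python, from plant import read_state, read_camera, camera_params, sign_off, grip_point_offset gives the robot as it stands.
- The arm moves only by the tool arm_command, never from a script. Its argument "plan" is a list of rows, each a list of 7 numbers: the opening in per cent of the stroke, from 0 (shut) to 100 (fully open), then the shift along the tool's x, y, z in units of 50 mm (1.0 is 50 mm), then the turn, a rotation vector about the tool's x, y, z in units of 6 degrees (1.0 is 6 degrees). A call has 1 to 10 rows; each row shifts and turns the commanded pose from where the row before left it, along the tool's axes as they then stand; what a row does not reach is not made up. A row lasts 1/8 s, in which the tool goes at most 62.5 mm and 10.7 degrees, less where a joint would pass 70% of its speed; a pose out of reach is approached as far as the arm can. A call is refused whole if a number of a shift passes 1 or a number of a turn 1, either way. A call with a gripper value outside its range is refused whole. The fingers move at their own pace and stop on an object; "grip_force" is the grip in N (left out, the last holds). Time passes only in rows, so rows that do not move let the fingers close. It gives the time, the measured TCP pose, the force and the opening at its end, in the units of the state.
- read_state(): the state, without advancing time (a new reading comes with each control period).
- read_camera(name): name is "side" or "top"; returns the picture (480x640x3 uint8, blue, green, red); there is no depth.
- camera_params(name): a dict with "mtx" (3x3 intrinsics, pixels), "k1" (the pictures are not rectified: a ray, as slopes to the right and down, at radius r is drawn at 1 + k1 r^2 times it, then the intrinsics apply), "world_to_cam" (4x4, takes a point from world to camera coordinates). Camera axes: x right, y down, z forward; pixel columns grow to the right and rows downward; lengths in m; the calibration is good to about 2 mm. A picture is of the moment at which its call begins. camera_params takes no time and is no camera call.
- sign_off(): hands the job in, once; it reports no verdict.
The state is a dict: "t": time; "joint_pos": joint angles; "joint_vel": joint speeds; "tau": joint torques, N m; "position": TCP position; "ee_rot": TCP orientation; "ft_force": force on the tool from outside, world axes, zero at the start; "wrist_torque": the same for the moment, N m; "gripper_width": finger opening in m.
Only numpy, scipy, OpenCV 4.12 (cv2) and the standard library are available. Lean on these libraries where they do the work, as an engineer would, in place of code of your own. Each camera call takes 0.05 s, during which the arm holds its last target.

## Working session

There is one attempt and no reset: what is moved stays moved. The work goes in short steps, Python scripts to look and compute and a tool call to move; the robot and the scene stay as the last step left them, time stands still between calls to the robot, and variables do not carry over. Pictures are saved under pics/ and viewed, and the job is handed in when it is done.

Besides the shell and the picture viewer there is one more tool, called after "Emit:" as name(argument=value, ...) on one line, values as JSON. arm_command: Moves the arm, as the interface text tells. Its arguments: {"type":"object","properties":{"plan":{"type":"array","items":{"type":"array","items":{"type":"number"}}},"grip_force":{"type":"number"}},"required":["plan"]}

```bash
mkdir -p pics; ls; python3 - <<'E'
from plant import *
import cv2,numpy as np
s=read_state();print(s, grip_point_offset)
for n in("side","top"):
    p=camera_params(n);print(n,p)
    cv2.imwrite(f"pics/{n}0.png",read_camera(n))
E
```

```text
pics
{'t': 0.0, 'joint_pos': array([-1.27757049e+00,  3.51240771e-01,  1.65242183e+00,  6.54890865e-07,
        1.13907990e+00, -8.46052650e-02]), 'joint_vel': array([ 1.96663999e-03, -1.75826258e-03, -8.64873082e-04,  1.96225132e-03,
        1.80973543e-03, -1.25296194e-05]), 'tau': array([-1.59411929e-04, -4.97318101e+01, -2.85258186e+01,  6.99272775e-02,
        2.57497845e-02, -1.38202481e-04]), 'position': array([ 0.2028209 , -0.51087277,  0.2180998 ]), 'ee_rot': array([-0.13283231,  0.69493051, -0.69412183,  0.13274807]), 'ft_force': array([-0.00579814, -0.9618761 , -0.861868  ]), 'wrist_torque': array([-0.03673864, -0.03024835,  0.00277295]), 'gripper_width': 0.09298944597983509} 0.0188
side {'mtx': array([[607.08589888,   0.        , 323.32741453],
       [  0.        , 607.08589888, 237.09115135],
       [  0.        ,   0.        ,   1.        ]]), 'k1': -0.08221633383653904, 'world_to_cam': array([[-0.74649967, -0.66529504,  0.01098824,  0.47933061],
       [-0.50743299,  0.55853181, -0.65616612,  0.34577933],
       [ 0.43040678, -0.49540359, -0.75453647,  0.84515058],
       [ 0.        ,  0.        ,  0.        ,  1.        ]])}
top {'mtx': array([[441.06346974,   0.        , 318.82788613],
       [  0.        , 441.06346974, 240.67341674],
       [  0.        ,   0.        ,   1.        ]]), 'k1': -0.03998297558740147, 'world_to_cam': array([[ 1.94808750e-04, -9.99963417e-01, -8.55137281e-03,
         3.95821568e-02],
       [-9.97903698e-01,  3.59018124e-04, -6.47153825e-02,
         6.02996825e-01],
       [ 6.47160852e-02,  8.54605367e-03, -9.97867122e-01,
         9.35930932e-01],
       [ 0.00000000e+00,  0.00000000e+00,  0.00000000e+00,
         1.00000000e+00]])}
```

View pics/side0.png

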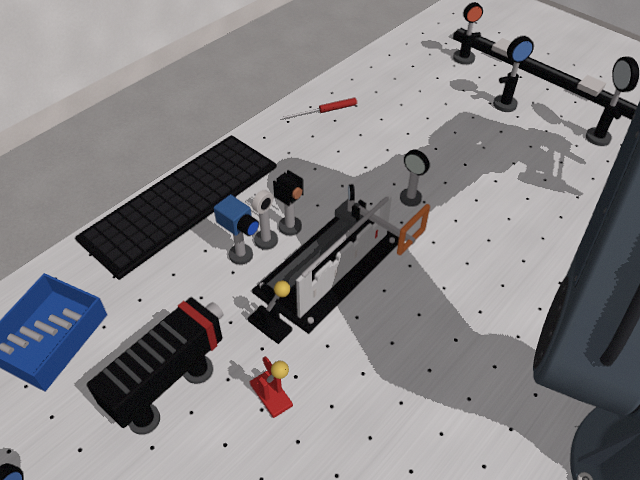

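View pics/top0.png

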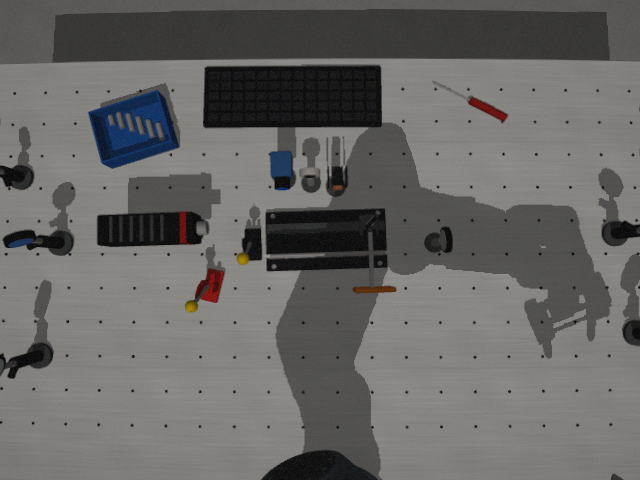

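The top view shows the switch base at about (266–387, 208–271), the orange handle at (374,289) and the camera at (282,170), the leftmost port. There are two yellow knobs:
- **Black shutter:** top (243,258), side (282,289).
- **Red look-alike:** top (191,306), side (280,369), not part of the job.

I choose the black one and will crop in close to check and measure.

```bash
cat > h.py <<'E'
import numpy as np,cv2
from plant import *
P={n:camera_params(n) for n in("side","top")}
def ray(n,u,v):
    p=P[n];K=p["mtx"];k=p["k1"]
    # distort: xd = x(1+k r^2)
    q=cv2.undistortPoints(np.array([[[u,v]]],float),K,np.array([k,0,0,0.]))[0,0]
    T=p["world_to_cam"];R=T[:3,:3];t=T[:3,3]
    d=R.T@np.array([q[0],q[1],1]);return -R.T@t,d/np.linalg.norm(d)
def plane(n,u,v,z):
    o,d=ray(n,u,v);return o+d*(z-o[2])/d[2]
def tri(a,b):
    o1,d1=ray("side",*a);o2,d2=ray("top",*b)
    A=np.stack([d1,-d2],1);s=np.linalg.lstsq(A,o2-o1,rcond=None)[0]
    p,q=o1+d1*s[0],o2+d2*s[1];return (p+q)/2,np.linalg.norm(p-q)
def proj(n,X):
    p=P[n];T=p["world_to_cam"];r,_=cv2.Rodrigues(T[:3,:3])
    return cv2.projectPoints(np.array(X,float).reshape(-1,3),r,T[:3,3],p["mtx"],np.array([p["k1"],0,0,0.]))[0][:,0]
def blobs(img,lo,hi,mn=20):
    h=cv2.cvtColor(img,cv2.COLOR_BGR2HSV);m=cv2.inRange(h,lo,hi)
    n,l,s,c=cv2.connectedComponentsWithStats(m)
    return [(c[i].round(1),s[i]) for i in range(1,n) if s[i][4]>=mn]
E
python3 - <<'E'
from h import *
for n in("side","top"):
    im=cv2.imread(f"pics/{n}0.png")
    print(n,"yel",blobs(im,(20,120,80),(35,255,255)));print("or",blobs(im,(5,120,60),(18,255,255)))
for uv in[(266,210),(386,208),(387,270),(266,271)]:print(plane("top",*uv,.012))
im=cv2.imread("pics/top0.png");cv2.imwrite("pics/topc.png",cv2.resize(im[130:310,180:400],None,fx=3.5,fy=3.3,interpolation=cv2.INTER_CUBIC))
im=cv2.imread("pics/side0.png");cv2.imwrite("pics/sidec.png",cv2.resize(im[160:345,210:440],None,fx=3.4,fy=3.2,interpolation=cv2.INTER_CUBIC))
E
```

```text
side yel [(array([281.7, 288.4]), array([274, 280,  16,  17, 212], dtype=int32)), (array([279.4, 369.3]), array([271, 361,  18,  18, 240], dtype=int32))]
or [(array([474. ,  13.7]), array([467,   6,  15,  16, 172], dtype=int32)), (array([296.6, 192.4]), array([292, 187,  10,  12,  89], dtype=int32)), (array([412.4, 228.9]), array([397, 204,  33,  51, 515], dtype=int32))]
top yel [(array([242.4, 258.6]), array([237, 253,  12,  12, 108], dtype=int32)), (array([190.5, 306.4]), array([185, 300,  12,  13, 114], dtype=int32))]
or [(array([337.3, 187.1]), array([333, 185,  10,   5,  46], dtype=int32)), (array([373.6, 289.2]), array([353, 286,  43,   7, 243], dtype=int32))]
[0.67110356 0.15573236 0.012     ]
[ 0.67529426 -0.10779237  0.012     ]
[ 0.53954556 -0.10865044  0.012     ]
[0.53734055 0.15466704 0.012     ]
```

View pics/topc.png

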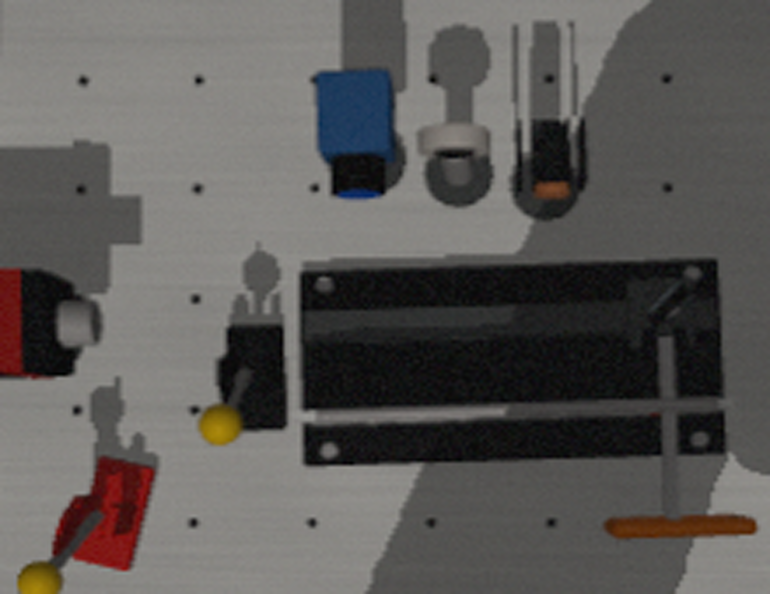

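View pics/sidec.png

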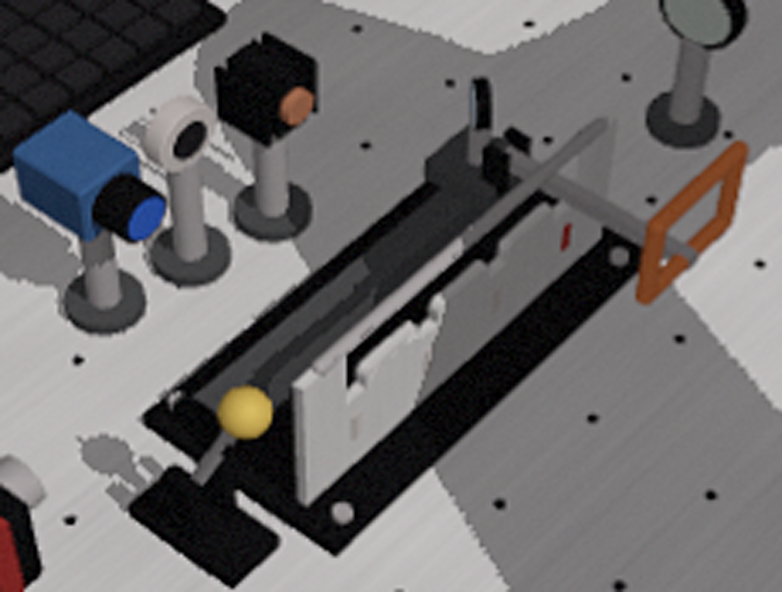

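```bash
python3 - <<'E'
from h import *
c=lambda u,v:(180+u/3.5,130+v/3.3)
s=lambda u,v:(210+u/3.4,160+v/3.2)
k,e=tri((281.7,288.4),(242.4,258.6));print("knob",k,e)
hl,e1=tri(s(652,222),c(612,524));hr,e2=tri(s(740,149),c(750,524));print("bar",hl,e1,hr,e2,(hl+hr)/2)
a=plane("top",*c(303,416),.113);b=plane("top",*c(725,404),.113);print("rod",a,b,(a-b))
ra,_=tri(s(300,385),c(303,416));rb,_=tri(s(603,125),c(725,404));print("rod tri",ra,rb)
for n,uv in dict(cam=s(103,305),pm=s(190,257),bd=s(271,213),lens=s(683,118)).items(): print(n,plane("side",*uv,.005))
for n,uv in dict(cam=c(360,193),).items(): print(n,plane("top",*uv,.105))
E
```

```text
knob [0.56158081 0.18442139 0.13432233] 0.0005302100548611372
bar [ 0.50321749 -0.03055664  0.13085261] 0.0022018629564291934 [ 0.50355615 -0.10592968  0.12573059] 0.0007289263827705624 [ 0.50338682 -0.06824316  0.1282916 ]
rod [0.56686506 0.14081078 0.113     ] [ 0.5739315  -0.09453402  0.113     ] [-0.00706644  0.2353448   0.        ]
rod tri [0.56777256 0.14215255 0.10682918] [ 0.57571977 -0.0950965   0.10228017]
cam [0.73933128 0.11775461 0.005     ]
pm [0.73046907 0.06112844 0.005     ]
bd [0.72151832 0.0066197  0.005     ]
lens [ 0.59849989 -0.2126011   0.005     ]
cam [0.70162844 0.11044881 0.105     ]
```

The crops confirm it: the yellow ball at side (282,288) sits on the black foot beside the gate, and the other one is on the red foot. The camera, with its blue glass, stands at the leftmost port (y=+80, carriage 170).

```bash
cat >> h.py <<'E'
from scipy.spatial.transform import Rotation as Ro
def need(target,jaw=None,width=None):
    s=read_state();R=Ro.from_quat(s["ee_rot"]).as_matrix()
    print("t",s["t"],"pos",s["position"].round(4),"F",s["ft_force"].round(2),"w",round(s["gripper_width"],4))
    print("shift units",((R.T@(np.array(target)-s["position"]))/.05).round(2))
    if jaw is not None:
        z=np.array(jaw,float);z/=np.linalg.norm(z)
        if z@R[:,2]<0:z=-z
        y=np.array([0,0,-1.]);x=np.cross(y,z)
        D=Ro.from_matrix(R.T@np.stack([x,y,z],1)).as_rotvec(degrees=True)/6;print("turn",D.round(2))
        print("shift after turn",(np.stack([x,y,z],1).T@(np.array(target)-s["position"])/.05).round(2))
    print("axes\n",R.round(3))
E
python3 - <<'E'
from h import *
need([.505,.184,.22],[1,0.025,0]);print(read_state()["joint_pos"][0],np.arctan2(.184,.505))
E
```

```text
t 0.1 pos [ 0.2028 -0.5109  0.2182] F [-0.13  0.11  0.29] w 0.093
shift units [-10.74  -0.02 -10.69]
turn [ 1.000e-02 -1.163e+01 -1.000e-02]
shift after turn [-13.74  -0.04   6.39]
axes
 [[-0.929 -0.     0.369]
 [-0.369  0.001 -0.929]
 [-0.    -1.    -0.001]]
-1.2775844790706916 0.34940683246023224
```

Emit:
arm_command(plan=[[0, 0, 0, 0, 0, -1, 0], [0, 0, 0, 0, 0, -1, 0], [0, 0, 0, 0, 0, -1, 0], [0, 0, 0, 0, 0, -1, 0], [0, 0, 0, 0, 0, -1, 0], [0, 0, 0, 0, 0, -1, 0], [0, 0, 0, 0, 0, -1, 0], [0, 0, 0, 0, 0, -1, 0], [0, 0, 0, 0, 0, -1, 0], [0, 0, 0, 0, 0, -1, 0]])

```text
t: 1.35
position: [0.2029, -0.511, 0.2183]
ee_rot: [-0.463, 0.534, -0.534, 0.463]
ft_force: [0.7, -0.3, -0.5]
gripper_width: 0.0007
```

Emit:
arm_command(plan=[[0, 0, 0, 0, 0, -0.8, 0], [0, 0, 0, 0, 0, -0.83, 0], [0, -0.9, 0, 0.4, 0, 0, 0], [0, -0.9, 0, 0.4, 0, 0, 0], [0, -0.9, 0, 0.4, 0, 0, 0], [0, -0.9, 0, 0.4, 0, 0, 0], [0, -0.9, 0, 0.4, 0, 0, 0], [0, -0.9, 0, 0.4, 0, 0, 0], [0, -0.9, 0, 0.4, 0, 0, 0], [0, -0.9, 0, 0.4, 0, 0, 0]])

```text
t: 2.6
position: [0.3542, -0.1458, 0.2186]
ee_rot: [-0.506, 0.494, -0.494, 0.506]
ft_force: [0.8, -0.2, -0.1]
gripper_width: 0.0006
```

```bash
python3 - <<'E'
from h import *
need([.505,.184,.12],[1,0.025,0]);print(read_state()["joint_pos"])
E
```

```text
t 2.6 pos [ 0.3542 -0.1458  0.2186] F [ 0.77 -0.21 -0.07] w 0.0006
shift units [-6.52  1.97  3.18]
turn [-0. -0.  0.]
shift after turn [-6.52  1.97  3.18]
axes
 [[ 0.025  0.     1.   ]
 [-1.    -0.     0.025]
 [ 0.    -1.     0.   ]]
[-5.12209330e-01  3.70745544e-02  2.04435318e+00  5.01637105e-05
  1.06003862e+00 -5.36877607e-01]
```

Emit:
arm_command(plan=[[0, -0.93, 0, 0.45, 0, 0, 0], [0, -0.93, 0, 0.45, 0, 0, 0], [0, -0.93, 0, 0.45, 0, 0, 0], [0, -0.93, 0, 0.45, 0, 0, 0], [0, -0.93, 0, 0.45, 0, 0, 0], [0, -0.93, 0, 0.45, 0, 0, 0], [0, -0.93, 0.4, 0.45, 0, 0, 0], [0, 0, 0.8, 0, 0, 0, 0], [0, 0, 0.77, 0, 0, 0, 0], [0, 0, 0, 0, 0, 0, 0]])

```text
t: 3.85
position: [0.5016, 0.1816, 0.118]
ee_rot: [0.508, -0.495, 0.493, -0.505]
ft_force: [0.1, -0.7, 0.1]
gripper_width: 0.0003
```

```bash
python3 - <<'E'
from h import *
need([.604,.184,.12])
for n in("side","top"): cv2.imwrite(f"pics/{n}1.png",read_camera(n))
a=cv2.imread("pics/side1.png")[200:400,180:440];b=cv2.imread("pics/top1.png")[170:370,160:420]
cv2.imwrite("pics/c1.png",cv2.resize(np.vstack([a,b]),None,fx=1.5*1.0,fy=1.5))
E
```

```text
t 3.85 pos [0.5016 0.1816 0.118 ] F [ 0.1  -0.68  0.15] w 0.0003
shift units [ 0.   -0.05  2.05]
axes
 [[ 0.025 -0.005  1.   ]
 [-1.    -0.001  0.025]
 [ 0.001 -1.    -0.005]]
```

View pics/c1.png

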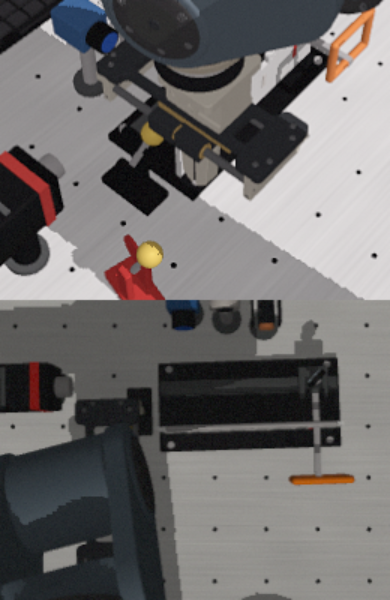

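The shut fingers (side crop about (195,165)) stand just robot-side of the black shutter's knob (side crop (152,132)) and are lined up with it. Pushing +x.

Emit:
arm_command(plan=[[0, 0, -0.05, 0.3, 0, 0, 0], [0, 0, 0, 0.3, 0, 0, 0], [0, 0, 0, 0.3, 0, 0, 0], [0, 0, 0, 0.3, 0, 0, 0], [0, 0, 0, 0.3, 0, 0, 0], [0, 0, 0, 0.2, 0, 0, 0], [0, 0, 0, 0.1, 0, 0, 0], [0, 0, 0, 0, 0, 0, 0]])

```text
t: 4.95
position: [0.5934, 0.1842, 0.123]
ee_rot: [-0.506, 0.494, -0.494, 0.506]
ft_force: [0.8, 0.4, -1.4]
gripper_width: 0.0007
```

```bash
python3 - <<'E'
from h import *
need([.604,.184,.12])
im=read_camera("side");cv2.imwrite("pics/side2.png",im);print(blobs(im,(20,120,80),(35,255,255)))
T=[.5616+.072,.184,.135];print(proj("side",T))
cv2.imwrite("pics/c2.png",cv2.resize(im[170:400,180:440],None,fx=2.5,fy=2.5))
E
```

```text
t 4.95 pos [0.5934 0.1842 0.123 ] F [ 0.82  0.4  -1.39] w 0.0007
shift units [0.01 0.06 0.21]
axes
 [[ 0.025  0.001  1.   ]
 [-1.     0.     0.025]
 [-0.    -1.     0.001]]
[(array([249.7, 267.5]), array([245, 261,  10,  14,  98], dtype=int32)), (array([279.4, 369.3]), array([271, 361,  18,  18, 242], dtype=int32))]
[[248.21848056 262.29989796]]
```

View pics/c2.png

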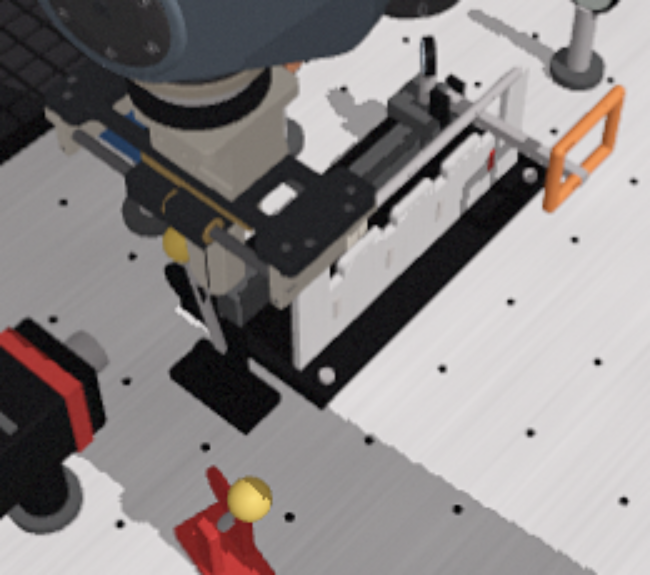

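The knob is now at side (250,267) and leans away, nearly closed. I'll push on to the stop.

Emit:
arm_command(plan=[[0, 0, 0, 0.1, 0, 0, 0], [0, 0, 0, 0.06, 0, 0, 0], [0, 0, 0, 0.04, 0, 0, 0], [0, 0, 0, 0, 0, 0, 0]])

```text
t: 5.5
position: [0.6034, 0.1845, 0.1226]
ee_rot: [-0.506, 0.494, -0.494, 0.506]
ft_force: [-0.3, -0.2, 1.2]
gripper_width: 0.0005
```

Emit:
arm_command(plan=[[0, 0, 0, 0.06, 0, 0, 0], [0, 0, 0, 0.04, 0, 0, 0], [0, 0, 0, 0, 0, 0, 0]])

```text
t: 5.88
position: [0.606, 0.1846, 0.1224]
ee_rot: [0.508, -0.495, 0.492, -0.505]
ft_force: [-14.2, -0.8, 8.1]
gripper_width: 0.0005
```

```bash
python3 - <<'E'
from h import *
need([.604,.184,.12])
im=read_camera("side");print(blobs(im,(20,120,80),(35,255,255)))
for dx in(.064,.072):print(proj("side",[.5616+dx,.184,.135]))
E
```

```text
t 5.875 pos [0.606  0.1846 0.1224] F [-14.15  -0.81   8.11] w 0.0005
shift units [ 0.01  0.05 -0.04]
axes
 [[ 0.025 -0.006  1.   ]
 [-1.    -0.001  0.025]
 [ 0.001 -1.    -0.006]]
[(array([244.4, 264.9]), array([240, 258,  10,  14,  95], dtype=int32)), (array([279.4, 369.3]), array([271, 361,  18,  18, 243], dtype=int32))]
[[251.86087226 265.06746003]]
[[248.21848056 262.29989796]]
```

The force is 14 N against the end stop, so the shutter is closed. Retreating, then over the handle bar.

Emit:
arm_command(plan=[[0, 0, 0, -0.4, 0, 0, 0], [0, 0, -0.5, -0.5, 0, 0, 0], [0, 0, -0.9, -0.5, 0, 0, 0], [40, 0.5, -0.7, -0.5, 0, 0, 0], [40, 0.9, 0, -0.2, 0, 0, 0], [40, 0.9, 0, 0, 0, 0, 0], [40, 0.9, 0, 0, 0, 0, 0], [40, 0.9, 0, 0, 0, 0, 0], [40, 0.9, 0, 0, 0, 0, 0], [40, 0, 0, 0, 0, 0, 0]])

```text
t: 7.18
position: [0.5097, -0.0702, 0.2279]
ee_rot: [-0.505, 0.494, -0.495, 0.505]
ft_force: [0.1, 0.4, -0.7]
gripper_width: 0.0372
```

```bash
python3 - <<'E'
from h import *
for n in("side","top"): im=read_camera(n);cv2.imwrite(f"pics/{n}3.png",im);print(blobs(im,(20,120,80),(35,255,255)),blobs(im,(5,120,60),(18,255,255)))
need([.5034,-.0682,.112])
E
```

```text
[(array([247.5, 264.2]), array([240, 257,  16,  15, 186], dtype=int32)), (array([279.3, 369.3]), array([271, 361,  18,  18, 239], dtype=int32))] [(array([296.7, 192.6]), array([292, 187,  10,  12,  79], dtype=int32)), (array([412.6, 228.9]), array([397, 204,  33,  51, 518], dtype=int32))]
[(array([241.7, 221.7]), array([236, 216,  12,  12, 106], dtype=int32)), (array([190.7, 306.1]), array([185, 300,  12,  13, 121], dtype=int32))] [(array([337. , 187.3]), array([333, 185,   9,   5,  34], dtype=int32))]
t 7.275 pos [ 0.5096 -0.0678  0.2277] F [-0.17  0.5   0.23] w 0.0368
shift units [ 0.    2.31 -0.12]
axes
 [[ 0.024  0.     1.   ]
 [-1.     0.     0.024]
 [-0.    -1.     0.   ]]
```

View pics/side3.png

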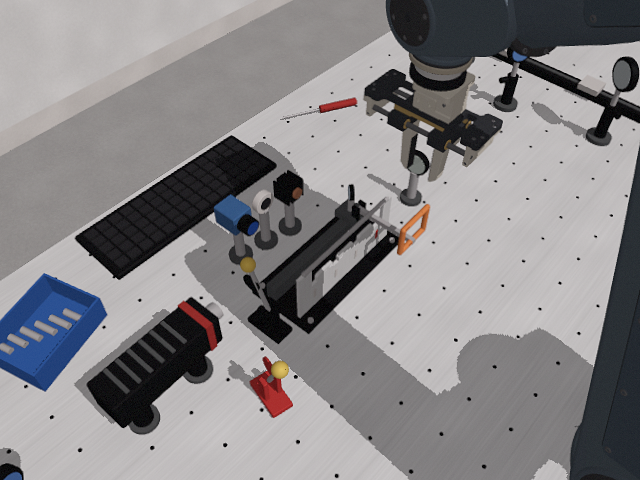

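The knob (side (247,264), top (242,222)) stays over on the far side, about 69 mm from its start, so the shutter is closed. Descending on the bar.

Emit:
arm_command(plan=[[40, 0, 0.6, -0.12, 0, 0, 0], [40, 0, 0.6, 0, 0, 0, 0], [40, 0, 0.6, 0, 0, 0, 0], [40, 0, 0.5, 0, 0, 0, 0], [40, 0, 0, 0, 0, 0, 0]])

```text
t: 7.9
position: [0.5027, -0.0668, 0.1115]
ee_rot: [0.507, -0.494, 0.492, -0.506]
ft_force: [0.5, -0.4, -0.3]
gripper_width: 0.037
```

```bash
python3 - <<'E'
from h import *
need([.5034,-.0682,.112])
for n in("side",): im=read_camera(n);cv2.imwrite("pics/c4.png",cv2.resize(im[150:290,330:480],None,fx=4,fy=4))
E
```

```text
t 7.9 pos [ 0.5027 -0.0668  0.1115] F [ 0.53 -0.43 -0.34] w 0.037
shift units [ 0.03 -0.01  0.01]
axes
 [[ 0.026 -0.003  1.   ]
 [-1.     0.001  0.026]
 [-0.001 -1.    -0.003]]
```

View pics/c4.png

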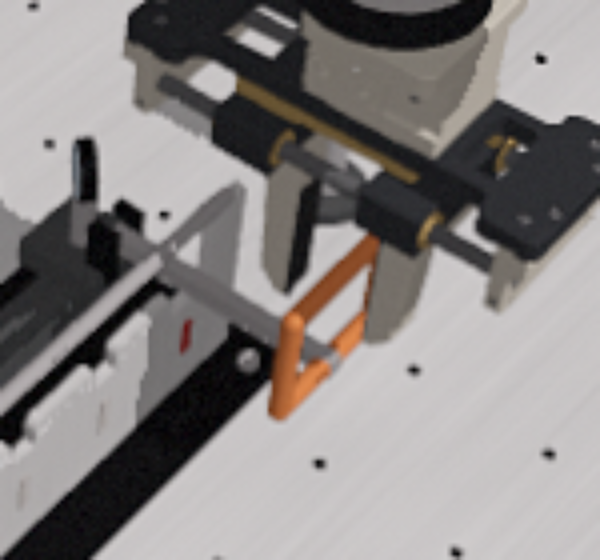

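The open fingers straddle the orange bar from above. Closing.

Emit:
arm_command(plan=[[5, 0, 0, 0, 0, 0, 0], [0, 0, 0, 0, 0, 0, 0], [0, 0, 0, 0, 0, 0, 0], [0, 0, 0, 0, 0, 0, 0]], grip_force=20)

```text
t: 8.45
position: [0.5024, -0.0681, 0.113]
ee_rot: [0.507, -0.494, 0.493, -0.506]
ft_force: [-6.7, -0.1, 7.1]
gripper_width: 0.0097
```

Emit:
arm_command(plan=[[0, 0, -0.165, 0.08, 0, 0, 0], [0, 0, -0.16, 0.095, 0, 0, 0], [0, 0, -0.15, 0.105, 0, 0, 0], [0, 0, -0.145, 0.115, 0, 0, 0], [0, 0, -0.135, 0.125, 0, 0, 0], [0, 0, -0.02, 0.02, 0, 0, 0], [0, 0, 0, 0, 0, 0, 0]])

```text
t: 9.32
position: [0.528, -0.0673, 0.1516]
ee_rot: [0.508, -0.495, 0.492, -0.505]
ft_force: [-15.5, 0.2, 12.5]
gripper_width: 0.0093
```

```bash
python3 - <<'E'
from h import *
need([.5034,-.0682,.112])
im=read_camera("side");cv2.imwrite("pics/c5.png",cv2.resize(im[130:340,240:480],None,fx=3,fy=2.8))
print(blobs(im,(20,120,80),(35,255,255))[0])
E
```

```text
t 9.325 pos [ 0.528  -0.0673  0.1516] F [-15.53   0.2   12.47] w 0.0093
shift units [ 0.01  0.8  -0.49]
axes
 [[ 0.025 -0.006  1.   ]
 [-1.     0.     0.025]
 [-0.001 -1.    -0.006]]
(array([247.5, 264.2]), array([240, 257,  16,  15, 186], dtype=int32))
```

View pics/c5.png

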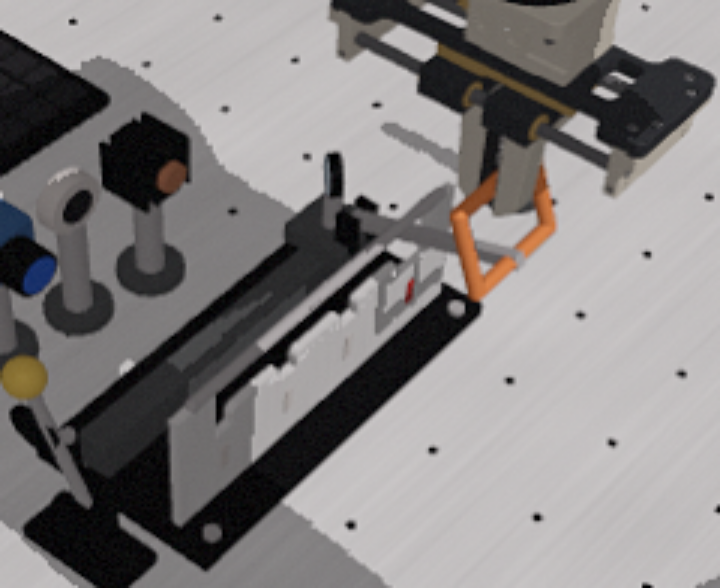

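The lever is up at about 0.35 rad, with the arm above the teeth and below the rod. The shutter knob is unmoved. Relaxing the radial force and carrying along +y.

Emit:
arm_command(plan=[[0, 0, -0.03, -0.03, 0, 0, 0], [0, -0.3, 0, 0, 0, 0, 0], [0, -0.4, 0, 0, 0, 0, 0], [0, -0.4, 0, 0, 0, 0, 0], [0, -0.4, 0, 0, 0, 0, 0], [0, -0.4, 0, 0, 0, 0, 0], [0, -0.4, 0, 0, 0, 0, 0], [0, -0.4, 0, 0, 0, 0, 0], [0, -0.3, 0, 0, 0, 0, 0], [0, 0, 0, 0, 0, 0, 0]])

```text
t: 10.62
position: [0.524, 0.085, 0.1529]
ee_rot: [0.507, -0.494, 0.493, -0.506]
ft_force: [-6.6, 1.2, 4.4]
gripper_width: 0.0092
```

Emit:
arm_command(plan=[[0, -0.15, 0, 0, 0, 0, 0], [0, -0.1, 0, 0, 0, 0, 0], [0, 0, 0, 0, 0, 0, 0]])

```text
t: 11.0
position: [0.5237, 0.0968, 0.1529]
ee_rot: [0.507, -0.494, 0.493, -0.506]
ft_force: [-7.4, 0.6, 4.4]
gripper_width: 0.0091
```

Emit:
arm_command(plan=[[0, -0.05, 0, 0, 0, 0, 0], [0, -0.04, 0, 0, 0, 0, 0], [0, 0, 0, 0, 0, 0, 0]])

```text
t: 11.38
position: [0.5236, 0.101, 0.1529]
ee_rot: [0.507, -0.494, 0.493, -0.506]
ft_force: [-6.5, 0.5, 3.8]
gripper_width: 0.0092
```

```bash
python3 - <<'E'
from h import *
need([.5034,.1,.112])
im=read_camera("side");cv2.imwrite("pics/c6.png",cv2.resize(im[150:340,200:420],None,fx=3.5,fy=3.1))
print(blobs(im,(20,120,80),(35,255,255))[0])
E
```

```text
t 11.375 pos [0.5236 0.101  0.1529] F [-6.48  0.51  3.84] w 0.0092
shift units [ 0.01  0.82 -0.4 ]
axes
 [[ 0.026 -0.002  1.   ]
 [-1.     0.     0.026]
 [-0.    -1.    -0.002]]
(array([247.4, 264.1]), array([240, 257,  16,  15, 187], dtype=int32))
```

View pics/c6.png

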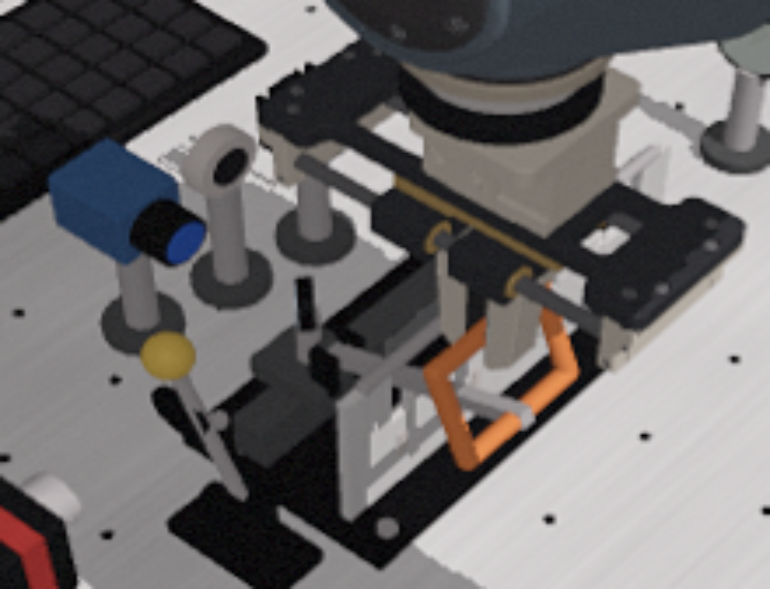

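The lever is up near the last notch (side crop about (390,400)) and the mirror is opposite the camera. I'll nudge for the end stop.

Emit:
arm_command(plan=[[0, -0.03, 0, 0, 0, 0, 0], [0, -0.03, 0, 0, 0, 0, 0], [0, 0, 0, 0, 0, 0, 0]])

```text
t: 11.8
position: [0.5234, 0.104, 0.1529]
ee_rot: [0.507, -0.494, 0.493, -0.506]
ft_force: [-6.7, -0.2, 5.1]
gripper_width: 0.0092
```

Emit:
arm_command(plan=[[0, -0.04, 0, 0, 0, 0, 0], [0, 0, 0, 0, 0, 0, 0]])

```text
t: 12.05
position: [0.5234, 0.106, 0.1529]
ee_rot: [0.507, -0.494, 0.493, -0.506]
ft_force: [-6.5, -0.3, 4.0]
gripper_width: 0.0091
```

Emit:
arm_command(plan=[[0, -0.04, 0, 0, 0, 0, 0], [0, 0, 0, 0, 0, 0, 0]])

```text
t: 12.3
position: [0.5233, 0.108, 0.1529]
ee_rot: [0.507, -0.494, 0.493, -0.506]
ft_force: [-6.3, -1.0, 2.9]
gripper_width: 0.0086
```

Emit:
arm_command(plan=[[0, -0.04, 0, 0, 0, 0, 0], [0, 0, 0, 0, 0, 0, 0]])

```text
t: 12.55
position: [0.5233, 0.1094, 0.1529]
ee_rot: [0.507, -0.494, 0.493, -0.506]
ft_force: [-6.6, -3.9, 4.0]
gripper_width: 0.0094
```

```bash
python3 - <<'E'
from h import *
need([.5034,.1,.112])
im=read_camera("side");cv2.imwrite("pics/c7.png",cv2.resize(im[200:330,250:400],None,fx=5,fy=4.5,interpolation=cv2.INTER_CUBIC))
E
```

```text
t 12.55 pos [0.5233 0.1094 0.1529] F [-6.6  -3.93  4.01] w 0.0094
shift units [ 0.18  0.82 -0.4 ]
axes
 [[ 0.026 -0.002  1.   ]
 [-1.    -0.001  0.026]
 [ 0.001 -1.    -0.002]]
```

View pics/c7.png

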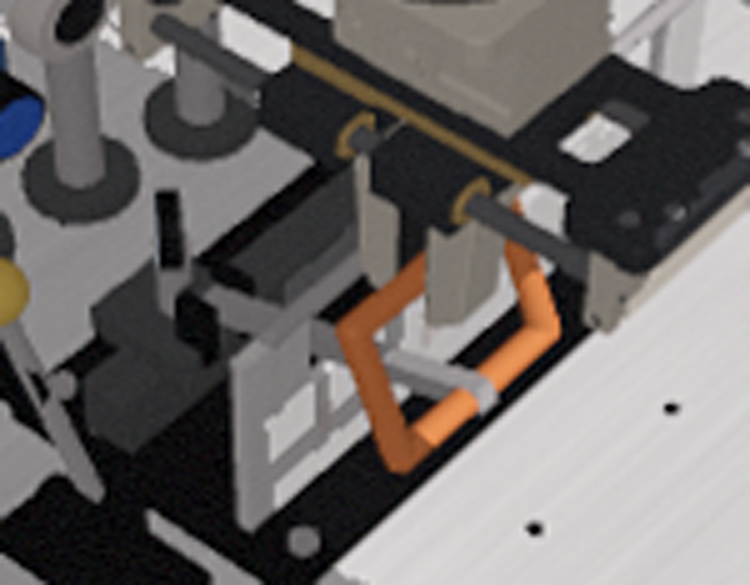

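The −3.9 N is the carriage end stop (172), which agrees with the measured geometry. Backing off 2 mm and lowering along the reverse arc.

Emit:
arm_command(plan=[[0, 0.05, 0, 0, 0, 0, 0], [0, 0, 0, 0, 0, 0, 0], [0, 0, 0.135, -0.125, 0, 0, 0], [0, 0, 0.145, -0.115, 0, 0, 0], [0, 0, 0, 0, 0, 0, 0]])

```text
t: 13.22
position: [0.5113, 0.107, 0.1386]
ee_rot: [0.507, -0.494, 0.493, -0.506]
ft_force: [-7.3, 0.4, 4.6]
gripper_width: 0.0092
```

Emit:
arm_command(plan=[[0, 0, 0.15, -0.105, 0, 0, 0], [0, 0, 0.16, -0.095, 0, 0, 0], [0, 0, 0, 0, 0, 0, 0]])

```text
t: 13.6
position: [0.5017, 0.1065, 0.1232]
ee_rot: [0.507, -0.494, 0.493, -0.506]
ft_force: [-6.7, 0.6, 3.1]
gripper_width: 0.0092
```

Emit:
arm_command(plan=[[0, 0, 0.1, -0.05, 0, 0, 0], [0, 0, 0.08, -0.04, 0, 0, 0], [0, 0, 0, 0, 0, 0, 0]])

```text
t: 13.98
position: [0.4974, 0.1062, 0.1144]
ee_rot: [0.507, -0.494, 0.493, -0.506]
ft_force: [-6.9, 0.2, 3.6]
gripper_width: 0.0092
```

Emit:
arm_command(plan=[[0, 0, 0.04, -0.015, 0, 0, 0], [0, 0, 0, 0, 0, 0, 0]])

```text
t: 14.22
position: [0.4969, 0.1062, 0.1131]
ee_rot: [0.506, -0.494, 0.493, -0.506]
ft_force: [-9.4, 0.5, 8.3]
gripper_width: 0.0091
```

Emit:
arm_command(plan=[[0, 0, 0.03, 0, 0, 0, 0], [0, 0, 0, 0, 0, 0, 0]])

```text
t: 14.48
position: [0.4969, 0.1062, 0.1126]
ee_rot: [0.506, -0.494, 0.493, -0.506]
ft_force: [-13.7, 0.2, 22.5]
gripper_width: 0.0089
```

The lever is on the notch floor (22 N upward). Releasing and rising.

Emit:
arm_command(plan=[[40, 0, 0, 0, 0, 0, 0], [40, 0, 0, 0, 0, 0, 0], [40, 0, 0, 0, 0, 0, 0], [40, 0, -0.3, 0, 0, 0, 0], [40, 0, -0.9, 0, 0, 0, 0], [40, 0, -0.9, 0, 0, 0, 0], [0, 0, -0.3, 0, 0, 0, 0], [0, 0, 0, 0, 0, 0, 0]])

```text
t: 15.48
position: [0.4976, 0.1054, 0.2316]
ee_rot: [-0.506, 0.493, -0.494, 0.507]
ft_force: [-1.1, -1.3, -1.5]
gripper_width: 0.022
```

```bash
python3 - <<'E'
from h import *
need([.685,.184,.24])
for n in("side","top"):
  im=read_camera(n);cv2.imwrite(f"pics/{n}8.png",im);print(blobs(im,(20,120,80),(35,255,255)),blobs(im,(5,120,60),(18,255,255)))
im=cv2.imread("pics/side8.png");cv2.imwrite("pics/c8.png",cv2.resize(im[180:340,220:420],None,fx=3.8,fy=3.6,interpolation=cv2.INTER_CUBIC))
E
```

```text
t 15.475 pos [0.4976 0.1054 0.2316] F [-1.06 -1.27 -1.48] w 0.022
shift units [-1.48 -0.16  3.79]
axes
 [[ 0.025  0.002  1.   ]
 [-1.     0.     0.025]
 [-0.    -1.     0.002]]
[(array([247.4, 264.1]), array([240, 257,  16,  15, 187], dtype=int32)), (array([279.4, 369.3]), array([271, 361,  18,  18, 244], dtype=int32))] [(array([296.4, 192.4]), array([292, 187,  10,  12,  89], dtype=int32)), (array([348.2, 292.2]), array([331, 266,  37,  56, 698], dtype=int32))]
[(array([241.5, 221.5]), array([236, 216,  11,  12, 102], dtype=int32))] [(array([337.4, 187. ]), array([333, 185,  10,   5,  47], dtype=int32))]
```

View pics/c8.png

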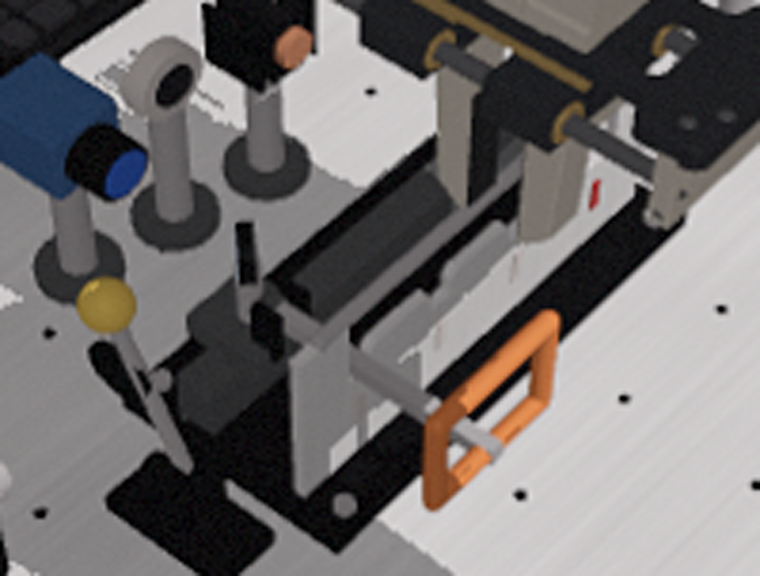

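View pics/top8.png

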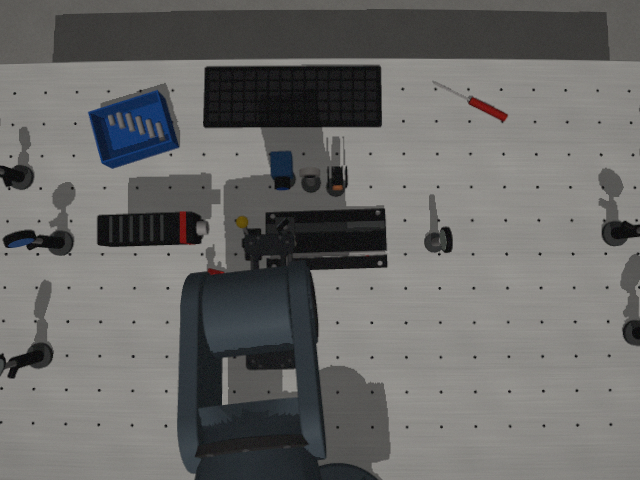

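The lever lies down in the far-left notch in line with the camera (side crop (330,340)), bar level, and the shutter is still closed. Now going behind the knob.

Emit:
arm_command(plan=[[0, -0.3, 0, 0.8, 0, 0, 0], [0, -0.4, 0, 0.8, 0, 0, 0], [0, -0.4, 0, 0.8, 0, 0, 0], [0, -0.4, 0, 0.8, 0, 0, 0], [0, -0.08, 0, 0.7, 0, 0, 0], [0, 0, 0, 0, 0, 0, 0], [0, 0, 0, 0, 0, 0, 0]])

```text
t: 16.45
position: [0.6895, 0.189, 0.2293]
ee_rot: [0.507, -0.494, 0.493, -0.505]
ft_force: [-0.2, 0.4, -0.0]
gripper_width: 0.0005
```

```bash
python3 - <<'E'
from h import *
need([.690,.1845,.122])
im=read_camera("side");cv2.imwrite("pics/c9.png",cv2.resize(im[130:340,160:400],None,fx=3,fy=2.8))
E
```

```text
t 16.45 pos [0.6895 0.189  0.2293] F [-0.19  0.45 -0.02] w 0.0005
shift units [0.09 2.15 0.01]
axes
 [[ 0.025 -0.003  1.   ]
 [-1.    -0.     0.025]
 [ 0.    -1.    -0.003]]
```

View pics/c9.png

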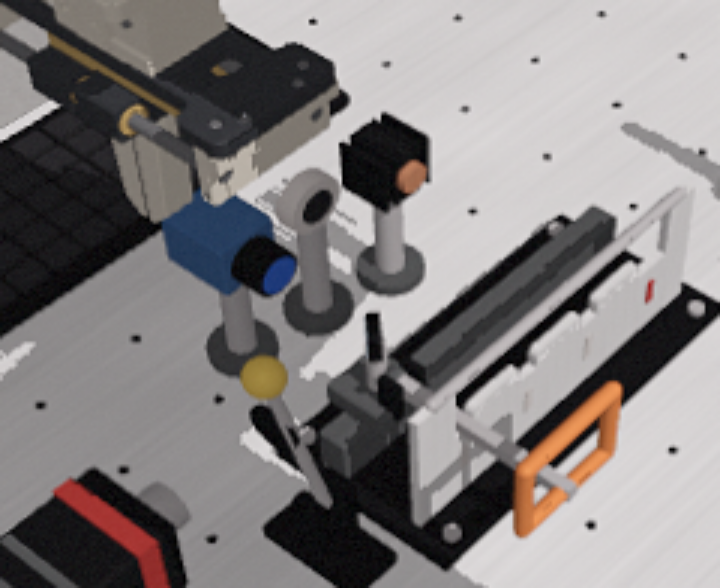

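The path down is clear: the camera lies to the side at y≈0.12 and the fingers at y≈0.185. Descending behind the knob.

Emit:
arm_command(plan=[[0, 0.07, 0.7, 0, 0, 0, 0], [0, 0, 0.7, 0, 0, 0, 0], [0, 0, 0.75, 0, 0, 0, 0], [0, 0, 0, 0, 0, 0, 0], [0, 0, 0, -0.3, 0, 0, 0], [0, 0, 0, -0.3, 0, 0, 0], [0, 0, 0, -0.3, 0, 0, 0], [0, 0, 0, -0.3, 0, 0, 0], [0, 0, 0, -0.3, 0, 0, 0], [0, 0, 0, 0, 0, 0, 0]])

```text
t: 17.75
position: [0.6156, 0.184, 0.1257]
ee_rot: [-0.506, 0.493, -0.494, 0.507]
ft_force: [0.6, -1.0, 0.2]
gripper_width: 0.0005
```

Emit:
arm_command(plan=[[0, 0, 0.05, -0.2, 0, 0, 0], [0, 0, 0, -0.15, 0, 0, 0], [0, 0, 0, -0.1, 0, 0, 0], [0, 0, 0, -0.05, 0, 0, 0], [0, 0, 0, 0, 0, 0, 0]])

```text
t: 18.38
position: [0.5904, 0.1832, 0.1209]
ee_rot: [0.506, -0.494, 0.494, -0.506]
ft_force: [0.1, 0.2, -0.5]
gripper_width: 0.0004
```

Emit:
arm_command(plan=[[0, 0, 0, -0.05, 0, 0, 0], [0, 0, 0, 0, 0, 0, 0]])

```text
t: 18.62
position: [0.5879, 0.1831, 0.1208]
ee_rot: [0.506, -0.494, 0.494, -0.506]
ft_force: [0.2, 0.1, -0.1]
gripper_width: 0.0005
```

Emit:
arm_command(plan=[[0, 0, 0, -0.05, 0, 0, 0], [0, 0, 0, 0, 0, 0, 0]])

```text
t: 18.88
position: [0.5871, 0.1831, 0.1211]
ee_rot: [-0.505, 0.493, -0.495, 0.507]
ft_force: [9.5, 0.5, -5.9]
gripper_width: 0.0002
```

```bash
python3 - <<'E'
from h import *
im=read_camera("side");print(blobs(im,(20,120,80),(35,255,255)),proj("side",[.5616,.184,.135]),proj("side",[.5585,.184,.135]))
cv2.imwrite("pics/c10.png",cv2.resize(im[180:360,200:400],None,fx=3.5,fy=3.2))
E
```

```text
[(array([282.5, 289.3]), array([275, 281,  16,  17, 208], dtype=int32)), (array([279.4, 369.3]), array([271, 361,  18,  18, 243], dtype=int32))] [[282.04945481 287.97566024]] [[283.56027017 289.12073377]]
```

View pics/c10.png

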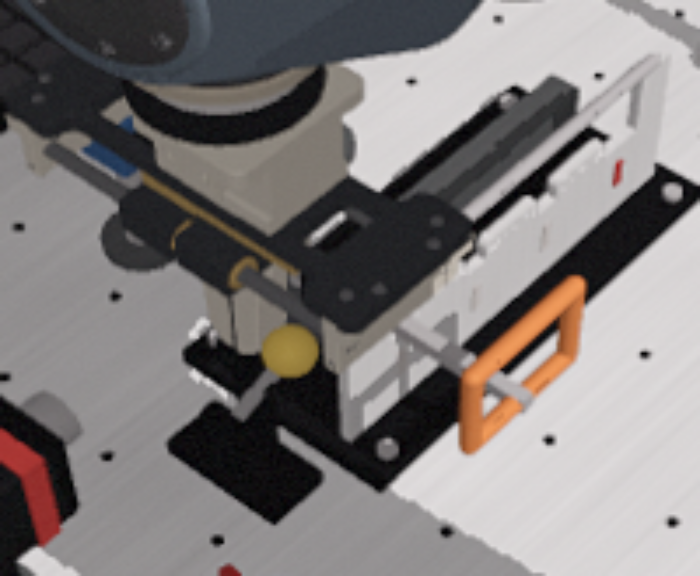

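The open stop is reached (9.5 N), and the knob is at side (282,289), slightly past its start. Retreating away from the knob (+x), then up, for a final check.

Emit:
arm_command(plan=[[0, 0, 0, 0.3, 0, 0, 0], [0, 0, -0.1, 0.5, 0, 0, 0], [0, 0, -0.9, 0.3, 0, 0, 0], [0, 0, -0.9, 0, 0, 0, 0], [0, 0, -0.6, 0, 0, 0, 0], [0, 0, 0, -0.9, 0, 0, 0], [0, 0, 0, -0.9, 0, 0, 0], [0, 0, 0, -0.9, 0, 0, 0], [0, 0, 0, -0.9, 0, 0, 0], [0, 0, 0, -0.9, 0, 0, 0]])

```text
t: 20.18
position: [0.4139, 0.1787, 0.2459]
ee_rot: [-0.506, 0.494, -0.494, 0.506]
ft_force: [0.7, 0.0, -0.1]
gripper_width: 0.0003
```

Emit:
arm_command(plan=[[0, 0, 0, -0.5, 0, 0, 0], [0, -0.8, 0, -0.4, 0, 0, 0], [0, -0.8, 0, -0.2, 0, 0, 0], [0, -0.8, 0, 0, 0, 0, 0], [0, -0.8, 0, 0, 0, 0, 0], [0, -0.8, 0, 0, 0, 0, 0], [0, 0, 0, 0, 0, 0, 0], [0, 0, 0, 0, 0, 0, 0]])

```text
t: 21.18
position: [0.3554, 0.3768, 0.2457]
ee_rot: [0.507, -0.494, 0.494, -0.506]
ft_force: [0.2, -0.7, 0.6]
gripper_width: 0.0003
```

```bash
python3 - <<'E'
from h import *
s=read_state();print(s["t"],s["position"],s["ft_force"])
I={n:read_camera(n) for n in("side","top")}
for n,im in I.items():
  cv2.imwrite(f"pics/{n}11.png",im);print(n,blobs(im,(20,120,80),(35,255,255)),blobs(im,(5,120,60),(18,255,255)))
  d=cv2.absdiff(im,cv2.imread(f"pics/{n}0.png"))
im=I["side"];cv2.imwrite("pics/c11.png",cv2.resize(im[150:340,190:440],None,fx=3.2,fy=3,interpolation=cv2.INTER_CUBIC))
for n in I: print(n,"blue",[b for b in blobs(I[n],(100,120,40),(125,255,255),60)],[b for b in blobs(cv2.imread(f"pics/{n}0.png"),(100,120,40),(125,255,255),60)])
E
```

```text
21.175 [0.35535183 0.3768362  0.24573149] [ 0.17566783 -0.72905005  0.55893725]
side [] [(array([474. ,  13.8]), array([467,   6,  15,  16, 173], dtype=int32)), (array([360.5, 271.9]), array([351, 266,  17,  12, 108], dtype=int32))]
top [(array([241.9, 259.3]), array([237, 255,  10,  10,  77], dtype=int32)), (array([189.8, 306.2]), array([185, 300,  11,  12,  92], dtype=int32))] [(array([337.1, 187. ]), array([333, 185,   9,   5,  44], dtype=int32)), (array([283.8, 292.1]), array([263, 289,  43,   7, 233], dtype=int32))]
side blue [(array([521.8,  50.9]), array([512,  41,  21,  21, 307], dtype=int32)), (array([217.3, 208.9]), array([213, 200,  10,  22,  83], dtype=int32)), (array([ 48. , 329.6]), array([   0,  273,  107,  118, 6742], dtype=int32)), (array([ 13.4, 476.1]), array([  3, 471,  19,   9, 115], dtype=int32))] [(array([521.7,  50.9]), array([512,  41,  20,  21, 304], dtype=int32)), (array([230.5, 212.6]), array([214, 194,  37,  41, 846], dtype=int32)), (array([252.3, 227.7]), array([247, 221,  12,  14, 111], dtype=int32)), (array([ 47.9, 329.6]), array([   0,  273,  107,  118, 6757], dtype=int32)), (array([ 13.4, 476.1]), array([  3, 472,  19,   8, 114], dtype=int32))]
top blue [(array([132.1, 129.9]), array([  88,   90,   91,   78, 4071], dtype=int32)), (array([281.1, 164.2]), array([270, 151,  23,  28, 541], dtype=int32)), (array([ 20.7, 242.2]), array([  8, 238,  26,  10, 147], dtype=int32))] [(array([132.2, 129.9]), array([  88,   90,   91,   78, 4073], dtype=int32)), (array([281.1, 164.3]), array([270, 151,  23,  28, 542], dtype=int32)), (array([ 20.6, 242.2]), array([  8, 238,  26,  10, 147], dtype=int32))]
```

View pics/c11.png

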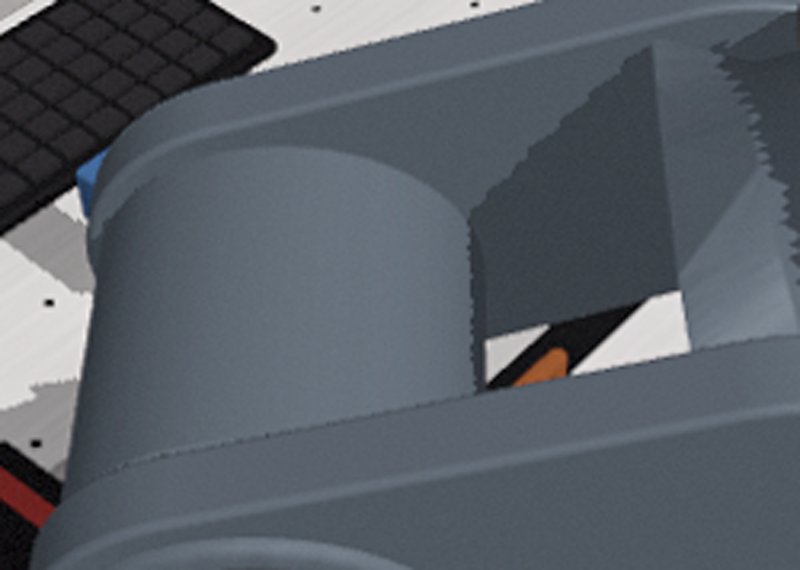

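View pics/top11.png

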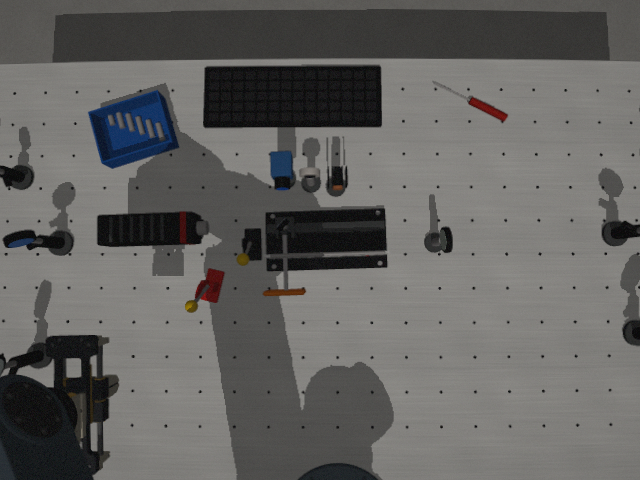

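```bash
python3 - <<'E'
from h import *
l,e=tri((335,293.9),(265.5,292.3));r,e2=tri((365.5,268.3),(303,291.7));print(l,e,r,e2,(l+r)/2)
# expected down bar vs lifted .1 rad, projected in side
for a in(0,.05,.1):
    d=np.array([55*np.sin(a)-120*np.cos(a)+120,0,55*np.cos(a)+120*np.sin(a)-55])/1e3
    print(a,proj("side",np.array([.498,.106,.130])+d),proj("top",np.array([.498,.106,.130])+d))
b=[x for x in blobs(cv2.imread("pics/side0.png"),(5,120,60),(18,255,255),200)][0]
print(b)
E
```

```text
[0.49727686 0.13946436 0.13433215] 0.0005950017827840205 [0.49770481 0.06831389 0.12747961] 0.0017051203805083042 [0.49749084 0.10388912 0.13090588]
0 [[349.01519201 281.8036289 ]] [[283.4233595  291.95449529]]
0.05 [[347.70260331 278.3746179 ]] [[283.15267298 290.5759667 ]]
0.1 [[346.22617059 274.87762743]] [[282.8862808  289.01818681]]
(array([412.4, 228.9]), array([397, 204,  33,  51, 515], dtype=int32))
```

Emit:
arm_command(plan=[[0, 0.8, -0.5, -0.4, 0, 0, 0], [0, 0.8, -0.5, 0, 0, 0, 0], [0, 0.9, 0, 0, 0, 0, 0], [0, 0.9, 0, 0, 0, 0, 0], [0, 0.9, 0, 0, 0, 0, 0], [0, 0.9, 0, 0, 0, 0, 0], [0, 0.9, 0, 0, 0, 0, 0], [0, 0.9, 0, 0, 0, 0, 0], [0, 0.9, 0, 0, 0, 0, 0], [0, 0.9, 0, 0, 0, 0, 0]])

```text
t: 22.52
position: [0.3458, -0.0648, 0.2962]
ee_rot: [-0.506, 0.494, -0.494, 0.506]
ft_force: [-0.3, 0.2, -0.3]
gripper_width: 0.0003
```

Emit:
arm_command(plan=[[0, 0.9, 0, 0, 0, 0, 0], [0, 0.9, 0, 0, 0, 0, 0], [0, 0.9, 0, 0, 0, 0, 0], [0, 0.9, 0, 0, 0, 0, 0], [0, 0, 0, 0, 0, 0, 0], [0, 0, 0, 0, 0, 0, 0]])

```text
t: 23.28
position: [0.3504, -0.2425, 0.2958]
ee_rot: [-0.506, 0.494, -0.494, 0.506]
ft_force: [-0.7, -0.5, 0.7]
gripper_width: 0.0004
```

```bash
python3 - <<'E'
from h import *
im=read_camera("side");a=cv2.imread("pics/side0.png")
for i in(a,im):print(blobs(i,(20,120,80),(35,255,255)),blobs(i,(5,120,60),(18,255,255)),[b[0] for b in blobs(i,(100,120,40),(125,255,255),60)])
cv2.imwrite("pics/c12.png",cv2.resize(im[150:340,190:440],None,fx=3.2,fy=3,interpolation=cv2.INTER_CUBIC))
E
```

```text
[(array([281.7, 288.4]), array([274, 280,  16,  17, 212], dtype=int32)), (array([279.4, 369.3]), array([271, 361,  18,  18, 240], dtype=int32))] [(array([474. ,  13.7]), array([467,   6,  15,  16, 172], dtype=int32)), (array([296.6, 192.4]), array([292, 187,  10,  12,  89], dtype=int32)), (array([412.4, 228.9]), array([397, 204,  33,  51, 515], dtype=int32))] [array([521.7,  50.9]), array([230.5, 212.6]), array([252.3, 227.7]), array([ 47.9, 329.6]), array([ 13.4, 476.1])]
[(array([282.4, 289.3]), array([275, 281,  16,  17, 208], dtype=int32)), (array([279.3, 369.3]), array([271, 361,  18,  18, 239], dtype=int32))] [(array([474.1,  13.6]), array([467,   6,  15,  16, 174], dtype=int32)), (array([296.5, 192.3]), array([292, 187,  10,  12,  88], dtype=int32)), (array([348. , 292.9]), array([331, 266,  36,  56, 715], dtype=int32))] [array([521.8,  50.9]), array([230.5, 212.5]), array([252.4, 227.7]), array([ 47.9, 329.7]), array([ 13.4, 476.1])]
```

View pics/c12.png

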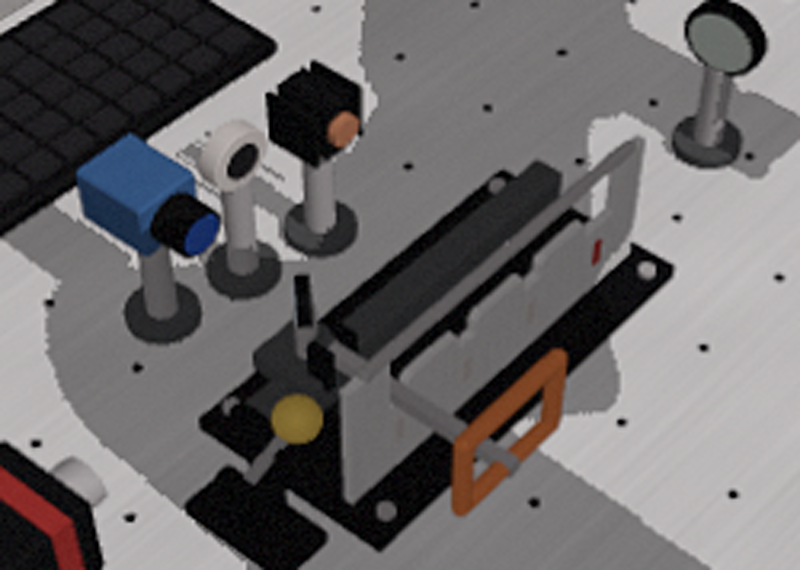

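The final view shows the lever down in the camera's notch (bar at z≈0.131 m, 0.130 expected). The shutter is fully open, with its knob at (282,289). The camera and dump are at their start pixels, and the meter and lens post look undisturbed.

```bash
python3 -c "
from plant import *
print(sign_off())"
```

```text
the job is handed in; nothing more can be done
None
```

The beam path is set to the blue camera and the job is handed in, about 23 s into the 70 s limit. No verdict was reported.

**What I did**
1. I pushed the shutter on the black foot closed until it hit its stop at 14 N. I left the red look-alike alone.
2. I pinched the orange bar from above and lifted the lever to about 0.35 rad.
3. I carried it along to the carriage's end stop, backed off about 2 mm and lowered it into the y = +80 mm notch in front of the camera. It met the notch floor at 22 N.
4. I let go, pushed the shutter open from behind until it hit its stop at 9.5 N, and moved the arm clear.

**Last checks**
- **Lever:** the bar centre measures z = 0.131 m against 0.130 m expected when fully down. It sits within about 2 mm sideways of where I expected it.
- **Shutter:** the knob is about 1 pixel past its starting place on the open side.
- **Loose parts:** the camera and beam dump are within about 0.1 pixel of where they started in the final side view. The power meter and lens post I checked only by eye, and they look unmoved.
- **One disagreement:** the lever travelled about 177 mm to the end stop rather than 172 mm. This fits the carriage having started about 5 mm towards −y in its wide parking notch, and it changed nothing else.

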